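# Hang the second shelf bracket and set the parts caddy on it

## Task

Hook the two tabs of the loose grey bracket into the slots of the empty white upright, level with the bracket that already hangs in the other upright, and push it down until it is fully home and the orange spring tongue has snapped out through its upper window. Then carry the green parts caddy upright and set it down gently, flat across the two brackets, centred on them between their heels and noses, and let go. Keep clear of the lamp that hangs over the brackets, and leave the other things on the bench where they are.

Things in the scene. Friction and masses are not known exactly. Their poses are not given: they have to be found in the camera images.
- bracket: Loose grey steel shelf bracket, 0.35 kg, standing on the bench on its arm. Origin: bottom edge of the heel plate's back face, mid-width; x points from nose to heel and on into the upright, z up. Box arm 22 wide, 38 tall, x -4 to -140; nose x -140 to -146, 46 tall. Heel plate x -4 to 0, 40 wide, 104 tall. Centre of mass near x -66, z 22. Grip the arm by its sides.
- grip_top (a point): Middle of the bracket arm's top face, 55 mm in front of the heel's back face, 38 mm above its underside. Axes as the bracket's. Held 25 to 35 mm in front of the heel, the bracket hardly turns in the hand when it is pushed down.
- tab_top (a point): Root of the bracket's upper hooked tab, bracket frame (0, 0, 88). Two tabs 8 wide (y) reach 13 past the heel (x +13): necks z 24 to 34 and 88 to 98, each with a lip hanging 20 below its neck, 5 (at the neck) to 7 behind the heel. In the heel plate two windows 20 wide show: lower z 40 to 60, upper z 66 to 84, a bar between.
- upright_free: The empty white slotted upright, fixed, 44 wide, 440 tall, left or right. Origin: front face, mid-width, at bench height; x points into it, its front looks along -x, z up. Face 4 thick, open behind. Four slots on the centre line, 13 wide, 38 tall, lower edges at z 70, 134, 198, 262; between slots 2 and 3 an orange spring tongue, 13 wide, its foot 7 proud. The bracket goes in slots 2 and 3.
- home (a point): Where the bracket's origin must end: empty upright's front face, mid-width, 110 above the bench, axes as the upright's. The tabs pass straight in with the bracket 20 to 28 (best 24) above this; then push down, the last part against the tongue (some 5 to 15 N; its own weight is not enough), until the necks sit on the slots' lower edges.
- lock (a joint): Spring tongue between slots 2 and 3 of the empty upright, a leaf hinged at its top edge: 0 = foot standing out, 0.5 rad = pressed flat. The bar between the bracket's windows presses it in on the way down; it springs back to 0 in the upper window when the bracket is home.
- upright_used: The other upright, same shape and heading, 170 mm beside the empty one, with a fixed bracket of the same kind hung in its second and third slots (arm top 148 above the bench). Origin as for the empty upright.
- shelf_mid (a point): Where the caddy's origin must come: midway between the two bracket arms at the height of their tops (148 above the bench), 71 in front of the uprights' faces. x points into the uprights, y along the row. Between heel and nose there are 136 for the caddy's 110.
- lamp: Slim aluminium lamp bar fixed over the brackets, 320 long (y), 55 deep: 35 to 90 in front of the uprights' faces, underside 397 above the bench, on arms at its ends. Origin: bench height, midway between the uprights, plane of their faces; axes as theirs. A tool held upright over the brackets hits it; one whose rear leans 25 to 45 degrees away from the uprights clears it.
- caddy: Loose green open caddy, 0.35 kg, 110 (x) by 200 (y), walls 42 tall, 4 thick; a centre divider 10 thick (y) rises to z 97 over x -35 to +35 and is the grip. Parts in it stay below z 35. Origin: centre of its underside. Either way round is right.
- caddy_grip (a point): On the caddy's divider, where to grip: 85 mm above its underside, over its centre; 10 mm thick along the caddy's y.
- spool: Bystander: spool of solder, 64 mm diameter, 58 tall, standing. Origin: centre of its underside.
- roll: Bystander: white paper roll, 68 mm diameter, 85 tall, standing. Origin: centre of its underside.
- iron_station: Bystander: blue soldering-iron power unit, 140 x 110 x 100 mm. Origin: centre of its underside.

How it is judged (in metres and radians):
On the way, in this order (a step that is already met when the one before it is completed fails the run):
1. the bracket hangs in the empty upright level with the other one, pushed fully home, the tongue sprung out in its upper window (horizontal distance between bracket and home below 0.004 m and z of bracket in the frame of home between -0.003 and 0.0025 m and angle between the x axis of bracket and the x axis of home, either way round below 0.06 rad and value of joint lock below 0.1 rad), for 0.2 s.
2. the caddy stands flat across both brackets (horizontal distance between caddy and shelf_mid below 0.022 m and z of caddy in the frame of shelf_mid below 0.004 m and angle between caddy's own z axis and vertical below 0.05 rad), for 0.2 s.
At the end, for the whole second after the job is handed in: Bracket origin within 4 mm sideways and 2.5 mm in height of home, x axis within 3.4 deg, tongue under 0.1 rad. Caddy origin within 22 mm sideways of the middle of its place, at most 4 mm high or 5 mm low, tilted under 2.9 deg, under 8.6 deg from square. Both at rest (all of step 1 and all of step 2 and z of caddy in the frame of shelf_mid above -0.005 m and angle between the y axis of caddy and the y axis of shelf_mid, either way round below 0.15 rad and linear speed of each of caddy, bracket below 0.02 m/s); the robot touches nothing.
It fails at once if the lamp is pushed with more than 6 N (contact force between lamp and anything else above 6 N).
It fails at once if the caddy tips more than 30 degrees (angle between caddy's own z axis and vertical above 0.52 rad).
It fails at once if a bystander is moved more than 25 mm (distance of any of spool, roll, iron_station from where it was at the start of the episode above 0.025 m).
It fails at once if the caddy is dropped on to the brackets or set down faster than 0.4 m/s (horizontal distance between caddy and shelf_mid below 0.05 m and z of caddy in the frame of shelf_mid below 0.06 m and linear speed of caddy above 0.4 m/s).
It also fails if it takes over 61 s, if anything falls off the work surface, if the arm or the gripper's body presses on something with over 40 N, if the wrist force passes 120 N, or if a joint passes its speed limit or range.

## Robot

A 6-joint arm with a two-finger parallel gripper is mounted at the origin on the work surface. World frame = base frame: x ahead of the robot, y to its left, z up, the work surface at z = 0. Lengths are in m, angles in degrees, forces in N, time in s.
With the tool pointing down it reaches from about 0.35 to 0.875 m from the base axis. Payload 4.2 kg.
Tool frame: the origin (TCP) lies midway between the tips of the shut fingers; the grasp point (between the pads) lies 19 mm behind it; y points along the fingers, z is the direction in which the jaws open and shut, and the axes are right-handed (so a half turn about y gives the same grasp; the last joint's range is limited). The gripper opens to 87 mm and grips with 3 to 60 N. Pads are 19 mm wide; open, the fingers measure 117 mm over their backs; the gripper's body (75 mm by 190 mm) begins 51 mm behind the grasp point.
Start: joints at [82.769, 22.042, 0.453, 0, -68.411, -14.817], TCP at [0.235, 0.579, 0.223] pointing down, gripper open.
Joint ranges: [-179.83, 179.83], [-69.29, 118.12], [-61.27, 80.66], [-181.25, 117.63], [-171.15, -9.14], [-177.46, 177.46]. Speed limits (degrees/s): [159.86, 159.86, 180, 180, 180, 180].

## Interface

Orientations are given as [roll, pitch, yaw] about the fixed x, y, z axes, in that order (R = Rz(yaw) Ry(pitch) Rx(roll)).
In Python, from workcell import env gives the robot as it stands. The module is installed in compiled form; this text tells all that it offers. Calls block until the motion is done:
- env.goto(position, orientation): joint-space move of the TCP to a pose.
- env.move_straight(position, rotation=None, rate=0.15, force_limit=None): straight line of the TCP; rotation=None keeps the orientation; rate is the mean speed in m/s. With force_limit (N) it stops when the force on the tool has changed by that much, and returns True; else False.
- env.set_joints(angles): joint-space move.
- env.gripper_to(opening, grasp_force=None): opening from 0.0 (shut) to 1.0 (fully open); grasp_force is the grip in N (None keeps the last); returns when the fingers have stopped.
- env.dwell(seconds).
- env.inverse_kinematics(position, orientation): joint angles nearest the present ones, or None.
- env.read_state(): the state.
- env.grab_frame(name): name is "scene" or "top"; returns a dict with "image" (480x640x3 uint8, blue, green, red), "fx", "fy", "cx", "cy" (pixels), "D" ([k1, k2, p1, p2, k3] as OpenCV has them; the pictures are not rectified), "position" and "orientation" of the camera in the world. Camera axes: x right, y up, looking along -z (the intrinsics and any distortion apply to the point x, -y, -z); pixel columns grow to the right and rows downward; lengths in m; the calibration is good to about 2 mm. A picture is of the moment at which its call begins. There is no depth.
A pose or a line that the arm cannot do raises env.Unreachable and nothing moves.
- env.close_job(): hands the job in, once; it reports no verdict.
Trained networks look in a picture, given as the dict that the camera call returned (one of the last four; its "shot" number tells which), for a name from the list of things; names that differ only in an ending like _2 or _b are one class to them, and where a whole thing is asked for, a point or a joint stands for the part that bears it (a point fixed in the world has none). Each returns a list of dicts, best first, with "score" (0 to 1); they miss things now and then, are a little off and sometimes report something else, mostly with a low value. They report only what shows in the picture. A call takes as long as a camera call.
- env.search_frame(picture, thing): "xyz" ([x, y, z] in m, in world coordinates, good to about 4 mm: the middle of the surface that is visible of it).
- env.trace(picture, thing): "mask" (480x640 bool, what is visible of it).
The state is a dict: "clock": time; "joint_positions": joint angles; "qvel": joint speeds; "joint_torque": joint torques, N m; "position": TCP position; "tool_rot": TCP orientation; "force": force on the tool from outside, world axes, zero at the start; "wrist_torque": the same for the moment, N m; "opening": opening from 0.0 (shut) to 1.0 (fully open).
Only numpy, scipy, OpenCV 4.12 (cv2) and the standard library are available. Lean on these libraries where they do the work, as an engineer would, in place of code of your own. Each camera call takes 0.05 s, during which the arm holds its last target.

## Working session

There is one attempt and no reset: what is moved stays moved. The work goes in short steps, each a Python script; the robot and the scene stay as the last script left them, time stands still between calls to the robot, and variables do not carry over. Pictures are saved under pics/ and viewed, and the job is handed in when it is done.

```bash
mkdir -p pics; ls; python3 - <<'E'
from workcell import env
import cv2
s=env.read_state()
print({k:(v if not hasattr(v,'round') else v) for k,v in s.items()})
for n in ("scene","top"):
    f=env.grab_frame(n); cv2.imwrite(f"pics/{n}0.png",f["image"])
    print(n,{k:v for k,v in f.items() if k!="image"})
    for t in ["bracket","grip_top","tab_top","upright_free","upright_used","lamp","caddy","caddy_grip","spool","roll","iron_station","lock"]:
        try: r=env.search_frame(f,t)
        except Exception as e: r=str(e)
        print(t,[(list(map(lambda v:round(float(v),4),q["xyz"])),round(q["score"],2)) for q in r[:3]] if isinstance(r,list) else r)
print(env.read_state()["clock"])
E
```

```text
pics
{'clock': 0.0, 'joint_positions': array([ 8.27692682e+01,  2.20905616e+01,  3.79839592e-01, -2.87271854e-02,
       -6.84108678e+01, -1.48174135e+01]), 'qvel': array([ 0.00066535,  0.05327953,  0.0500937 ,  0.00823322,  0.02644839,
       -0.02632246]), 'joint_torque': array([-1.87476230e-04, -3.90671110e+01,  1.87406856e+01,  4.22002181e+00,
        1.10022275e-02, -1.93736942e-04]), 'position': array([0.234365  , 0.57874595, 0.22146279]), 'tool_rot': array([-8.98756256e+01,  5.29411400e-03,  1.57941262e+02]), 'force': array([ 1.31699588, -0.26547514,  0.26045357]), 'wrist_torque': array([-0.02609622,  0.03045063,  0.0221668 ]), 'opening': 0.9978552518866002}
scene {'fx': 579.1949680329774, 'fy': 579.1949680329774, 'cx': 317.13199463938315, 'cy': 244.4121232564321, 'D': array([-0.19056312,  0.        ,  0.        ,  0.        ,  0.        ]), 'position': array([1.17605841, 0.16301603, 1.21059276]), 'orientation': array([ 28.35183086,  -0.1103798 , 101.92576287]), 'shot': 1}
bracket [([0.4982, 0.0881, 0.0362], 0.86)]
grip_top [([0.4983, 0.0855, 0.0368], 0.75)]
tab_top [([0.4966,
[... 829 characters left out ...]
': 2}
bracket [([0.4901, 0.0952, 0.0365], 0.77), ([0.6944, 0.0175, 0.0562], 0.71)]
grip_top [([0.4878, 0.0961, 0.0403], 0.77)]
tab_top [([0.4906, 0.0996, 0.0394], 0.74)]
upright_free [([0.5029, -0.2473, 0.3429], 0.8)]
upright_used [([0.6716, -0.265, 0.2144], 0.81)]
lamp [([0.5851, -0.1941, 0.4214], 0.72)]
caddy [([0.4258, 0.3531, 0.0231], 0.78)]
caddy_grip [([0.4285, 0.3498, 0.0226], 0.79)]
spool [([0.6961, 0.0172, 0.06], 0.95), ([0.6932, 0.1651, 0.0889], 0.26)]
roll [([0.6929, 0.1668, 0.0873], 0.56), ([0.5873, -0.1947, 0.4218], 0.52), ([0.4883, 0.0984, 0.0384], 0.3)]
iron_station [([0.6785, 0.3298, 0.1018], 0.73), ([0.5743, -0.306, 0.4345], 0.54)]
lock [([0.4263, 0.3521, 0.0189], 0.28)]
1.3
```

View pics/scene0.png

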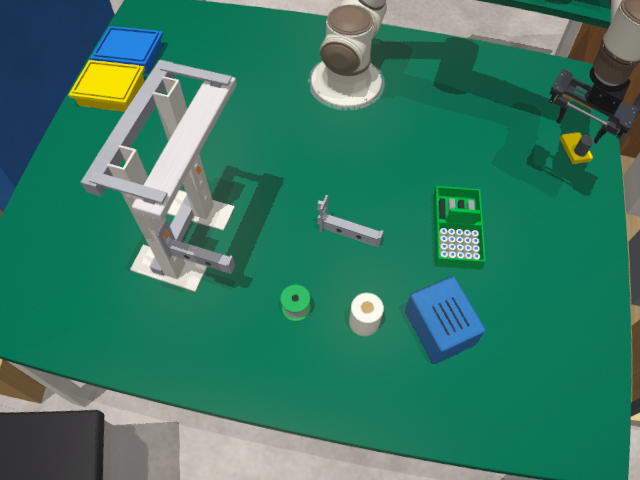

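View pics/top0.png

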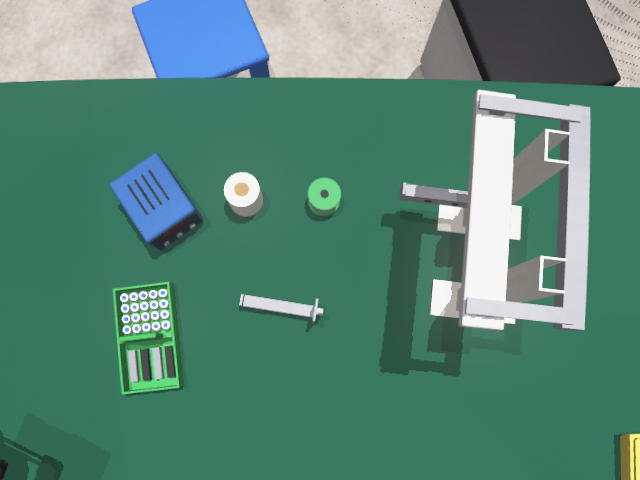

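```bash
python3 - <<'E'
import cv2
s=cv2.imread('pics/scene0.png');t=cv2.imread('pics/top0.png')
def c(im,x0,y0,x1,y1,k,n): cv2.imwrite(f'pics/{n}.png',cv2.resize(im[y0:y1,x0:x1],None,fx=k,fy=k,interpolation=cv2.INTER_CUBIC))
c(s,80,55,250,295,2.5,'cs_up'); c(s,125,130,245,290,3.7,'cs_up2')
c(t,390,85,600,335,2.4,'ct_up'); c(t,230,280,335,330,7,'ct_br'); c(s,305,185,395,255,6.5,'cs_br'); c(t,100,270,190,400,4.5,'ct_cad');c(s,425,180,495,272,6,'cs_cad')
E
```

```text
(no output)
```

View pics/cs_up2.png

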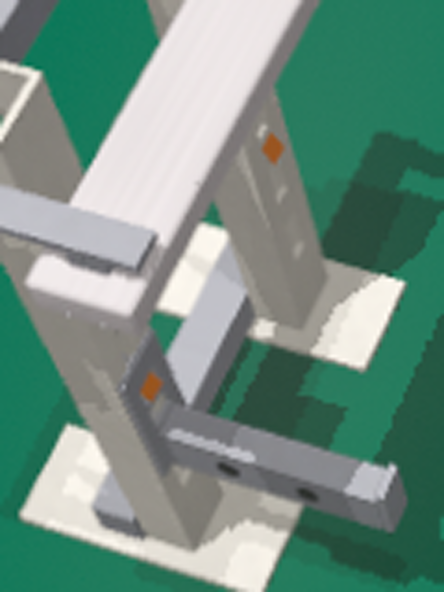

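View pics/ct_up.png

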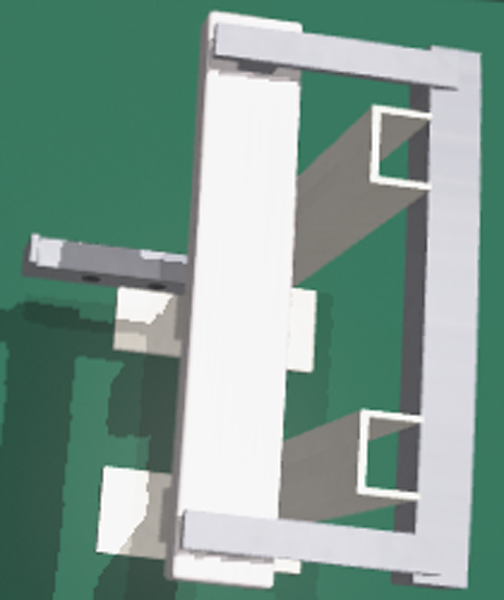

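View pics/ct_br.png

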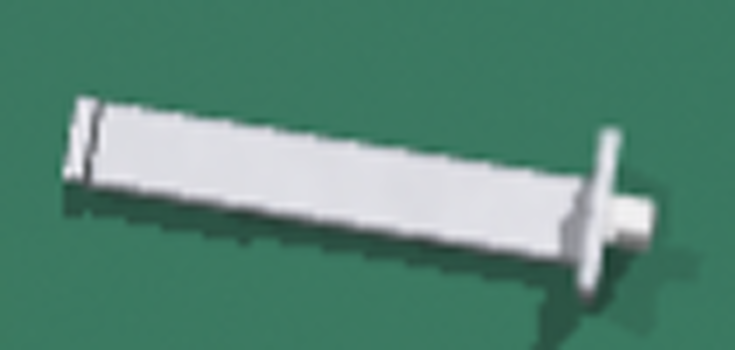

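View pics/cs_br.png

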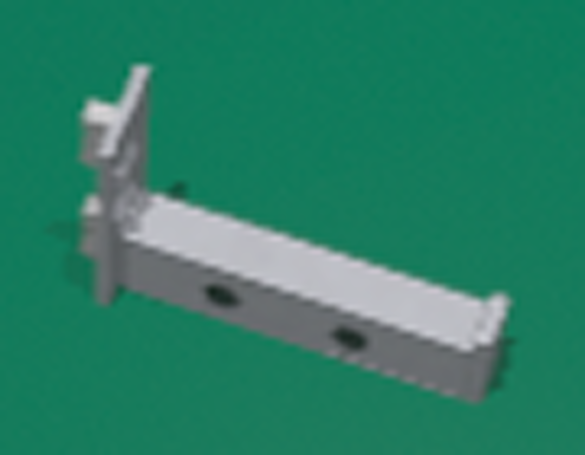

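View pics/ct_cad.png

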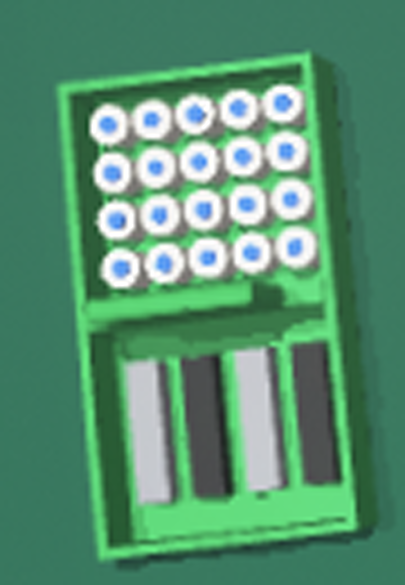

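View pics/cs_up.png

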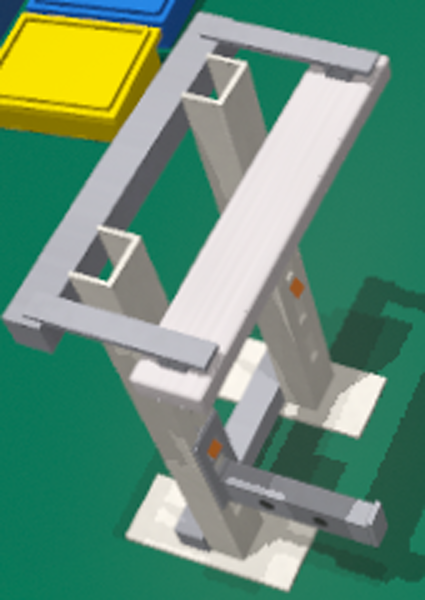

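View pics/cs_cad.png

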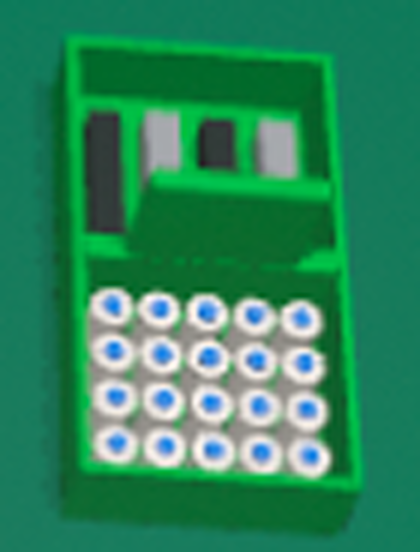

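```bash
cat > h.py <<'E'
import numpy as np, cv2
from scipy.spatial.transform import Rotation as Rn
from scipy.optimize import least_squares
CAM={'scene':dict(f=579.1949680329774,c=(317.13199463938315,244.4121232564321),k=-0.19056312,p=[1.17605841,0.16301603,1.21059276],o=[28.35183086,-0.1103798,101.92576287]),
'top':dict(f=592.290121296175,c=(319.187031732586,242.01603918920728),k=-0.13512555,p=[0.41699713,0.039089,1.15913095],o=[9.95277177,-0.76225962,-89.88638439])}
def proj(n,P):
    c=CAM[n]; R=Rn.from_euler('xyz',c['o'],degrees=True).as_matrix()@np.diag([1.,-1,-1])
    Rc=R.T; t=-Rc@np.array(c['p'])
    K=np.array([[c['f'],0,c['c'][0]],[0,c['f'],c['c'][1]],[0,0,1]])
    return cv2.projectPoints(np.atleast_2d(P).astype(float),cv2.Rodrigues(Rc)[0],t,K,np.array([c['k'],0,0,0,0]))[0][:,0]
def pose(x,y,yaw,P,z=0):  # yaw deg
    P=np.atleast_2d(P).astype(float)/1000; a=np.radians(yaw)
    R=np.array([[np.cos(a),-np.sin(a),0],[np.sin(a),np.cos(a),0],[0,0,1]])
    return P@R.T+[x,y,z]
def px(off,k,uv): return np.array(off)+(np.array(uv,float)+.5)/k-.5
def fit(obs,x0,z=0,loss='soft_l1'):  # obs: list (cam, P(mm), pix)
    def r(v):
        o=[]
        for n in CAM:
            q=[(P,p) for (m,P,p) in obs if m==n]
            if q: o.append((proj(n,pose(*v[:3],[a for a,_ in q],z))-np.array([b for _,b in q])).ravel())
        return np.concatenate(o)
    # scale yaw handled by x_scale
    s=least_squares(r,x0,x_scale=[.01,.01,1],loss=loss)
    return s.x, r(s.x)
def tri(o1,o2):
    f=lambda X:np.concatenate([(proj(n,X)[0]-p) for n,p in (o1,o2)])
    s=least_squares(f,[.5,0,.1]); return s.x,np.linalg.norm(s.fun)
E
cat > fit1.py <<'E'
from h import *
S2=lambda u:px((125,130),3.7,u); S1=lambda u:px((80,55),2.5,u); T=lambda u:px((390,85),2.4,u)
o=[('top',(0,107,440),T((372,107))),('top',(0,63,440),T((370,183))),('top',(0,-63,440),T((362,410))),('top',(0,-107,440),T((359,494))),
('scene',(0,63,440),S1((140,235))),('scene',(0,107,440),S1((113,283))),('scene',(0,-107,440),S1((246,62))),('scene',(0,-63,440),S1((220,104))),
('scene',(0,-85,153),S2((281,192))),('scene',(0,-85,89),S2((297,248))),('scene',(0,107,0),S2((192,550))),('scene',(0,-63,0),S2((301,332))),
('top',(-146,96,156),T((33,234))),('top',(-146,74,156),T((31,262)))]
for nm,ob in (('all',o),('top',[q for q in o if q[0]=='top']),('scene',[q for q in o if q[0]=='scene'])):
    v,r=fit(ob,[.6,-.27,-90]); print(nm,v.round(4)); print(r.reshape(-1,2).round(1).tolist())
B=lambda u:px((305,185),6.5,u); C=lambda u:px((230,280),7,u)
o=[('top',(-146,11,46),C((77,97))),('top',(-146,-11,46),C((63,178))),('top',(0,20,104),C((621,130))),('top',(0,-20,104),C((591,297))),
('top',(13,4,98),C((656,200))),('top',(13,-4,98),C((650,247))),
('scene',(-4,-20,104),B((105,155))),('scene',(-4,20,104),B((149,68))),('scene',(-146,-11,0),B((478,402))),('scene',(-4,-11,0),B((120,290))),('scene',(-4,-20,0),B((108,305))),('scene',(-146,11,46),B((507,298)))]
for nm,ob in (('all',o),('top',[q for q in o if q[0]=='top']),('scene',[q for q in o if q[0]=='scene'])):
    v,r=fit(ob,[.49,.02,-90]); print('br',nm,v.round(4)); print(r.reshape(-1,2).round(1).tolist())
D=lambda u:px((100,270),4.5,u); E=lambda u:px((425,180),6,u)
o=[('top',(55,100,42),D((309,53))),('top',(-55,100,42),D((58,84))),('top',(-55,-100,42),D((100,558))),('top',(55,-100,42),D((357,528))),
('scene',(55,100,42),E((358,487))),('scene',(-55,100,42),E((78,468))) ,('scene',(-55,-100,42),E((66,38))),('scene',(55,-100,42),E((330,57)))]
# image-top in 'top' is +x world; left is +y
o2=[]
for n,P,p in o:
    if n=='top': o2.append((n,(P[0],P[1],P[2]),p))
    else: o2.append((n,P,p))
# top view: left=+y world, up=+x.  body x -> image right => -y world ; body y -> up => +x  => yaw -90
# scene view: right=+y, down=+x : body +x must be image left; body +y down
fix={(55,100):(78,468),(-55,100):(358,487),(-55,-100):(330,57),(55,-100):(66,38)}
o2=[(n,P,p) if n=='top' else (n,P,E(fix[P[:2]])) for n,P,p in o]
for nm,ob in (('all',o2),('top',[q for q in o2 if q[0]=='top']),('scene',[q for q in o2 if q[0]=='scene'])):
    v,r=fit(ob,[.43,.35,-90]); print('cad',nm,v.round(4)); print(r.reshape(-1,2).round(1).tolist())
E
python3 fit1.py
```

```text
all [  0.5892  -0.2558 -96.4261]
[[-0.2, 0.0], [-1.4, 0.9], [0.3, -0.3], [0.1, -0.3], [-1.3, -4.4], [-0.9, -3.7], [1.0, 1.6], [0.4, 0.8], [0.5, -0.2], [0.4, -0.2], [-0.2, 0.4], [-0.7, 0.1], [-0.4, -0.1], [-0.6, 0.2]]
top [  0.5893  -0.2561 -96.2955]
[[0.5, -0.3], [0.5, -0.3], [0.2, 0.3], [-0.3, 0.0], [-0.4, -0.1], [-0.6, 0.3]]
scene [  0.5892  -0.2554 -96.7538]
[[-0.2, 0.0], [-1.5, 0.8], [0.8, -0.2], [0.5, -0.2], [-0.9, -4.3], [-0.6, -3.7], [1.0, 1.6], [0.7, 0.8]]
br all [ 4.80900e-01  3.02000e-02 -9.85291e+01]
[[6.2, -13.4], [-6.7, 14.0], [2.6, -7.0], [1.9, -7.7], [5.0, -13.0], [-2.8, 7.2], [-0.2, 0.0], [-0.2, 0.0], [-0.2, 0.0], [0.7, -1.6], [0.6, 0.2], [0.8, -2.1]]
br top [ 4.79300e-01  3.07000e-02 -9.92403e+01]
[[-0.3, -0.1], [-0.4, -0.1], [-0.4, 0.9], [0.2, -0.7], [0.3, 1.2], [0.5, -1.1]]
br scene [ 5.15600e-01  3.22000e-02 -7.75828e+01]
[[0.9, -1.6], [-5.6, 27.1], [2.2, -13.7], [-1.7, 3.9], [0.1, -1.7], [0.2, 0.8]]
cad all [  0.4297   0.3525 -82.3951]
[[-0.1, 0.5], [0.4, 0.4], [-0.2, -0.3], [-0.2, -0.4], [0.4, -0.2], [-0.1, -0.0], [-0.4, 0.2], [0.1, 0.3]]
cad top [  0.4298   0.3525 -82.2509]
[[0.2, -0.3], [-0.2, -0.0], [-0.2, 0.2], [0.2, 0.1]]
cad scene [  0.4294   0.3526 -82.6399]
[[-0.2, 0.2], [0.3, 0.4], [-0.0, -0.3], [-0.0, -0.5]]
```

```bash
python3 - <<'E'
s=open('fit1.py').read()
s=s.replace("('scene',(0,-85,153),S2((281,192))),('scene',(0,-85,89),S2((297,248))),","")
s=s.replace("('scene',(-4,-20,104),B((105,155))),('scene',(-4,20,104),B((149,68))),('scene',(-146,-11,0),B((478,402))),('scene',(-4,-11,0),B((120,290))),('scene',(-4,-20,0),B((108,305))),('scene',(-146,11,46),B((507,298)))",
"('scene',(-4,20,104),B((109,156))),('scene',(-4,-20,104),B((150,68))),('scene',(-146,11,0),B((478,402))),('scene',(-4,11,0),B((120,285))),('scene',(-4,20,0),B((110,305))),('scene',(-146,-11,46),B((508,298)))")
open('fit1.py','w').write(s)
E
python3 fit1.py
```

```text
all [  0.5891  -0.256  -96.3188]
[[-0.2, -0.0], [-1.4, 0.8], [0.1, -0.4], [-0.1, -0.3], [1.0, 1.6], [0.3, 0.7], [0.5, -0.1], [0.5, -0.1], [0.1, 0.5], [-0.4, 0.2], [-0.4, 0.1], [-0.6, 0.4]]
top [  0.5893  -0.2561 -96.2955]
[[0.5, -0.3], [0.5, -0.3], [0.2, 0.3], [-0.3, 0.0], [-0.4, -0.1], [-0.6, 0.3]]
scene [  0.5882  -0.2562 -96.2087]
[[-0.1, -0.4], [-1.2, 0.4], [0.1, -0.8], [-0.0, -0.7], [1.2, 1.3], [0.3, 0.4]]
br all [ 4.7940e-01  3.1000e-02 -9.9152e+01]
[[-0.1, -0.0], [-0.2, -0.4], [-0.0, 0.7], [-0.8, -0.0], [-0.6, -0.1], [0.2, -0.4], [-0.5, -0.0], [-0.6, -0.1], [-0.6, 0.9], [0.1, -0.8], [0.1, 1.1], [0.3, -1.2]]
br top [ 4.79300e-01  3.07000e-02 -9.92403e+01]
[[-0.3, -0.1], [-0.4, -0.1], [-0.4, 0.9], [0.2, -0.7], [0.3, 1.2], [0.5, -1.1]]
br scene [ 4.79500e-01  3.16000e-02 -9.90707e+01]
[[0.1, 0.0], [0.1, -0.3], [0.2, 0.7], [-0.6, 0.0], [-0.4, -0.0], [0.4, -0.4]]
cad all [  0.4297   0.3525 -82.3951]
[[-0.1, 0.5], [0.4, 0.4], [-0.2, -0.3], [-0.2, -0.4], [0.4, -0.2], [-0.1, -0.0], [-0.4, 0.2], [0.1, 0.3]]
cad top [  0.4298   0.3525 -82.2509]
[[0.2, -0.3], [-0.2, -0.0], [-0.2, 0.2], [0.2, 0.1]]
cad scene [  0.4294   0.3526 -82.6399]
[[-0.2, 0.2], [0.3, 0.4], [-0.0, -0.3], [-0.0, -0.5]]
```

```bash
cat >> h.py <<'E'
def tool_R(yaw,lean,flip=1):
    a=np.radians(yaw);t=np.radians(lean)
    xb=np.array([np.cos(a),np.sin(a),0]);yb=np.array([-np.sin(a),np.cos(a),0])
    y=-np.cos(t)*np.array([0,0,1])+np.sin(t)*xb
    z=flip*yb; x=np.cross(y,z)
    return np.c_[x,y,z]
def tool(grip,yaw,lean,flip=1):
    """grip: grasp point world -> (tcp position, rpy)"""
    R=tool_R(yaw,lean,flip)
    return np.array(grip)+0.019*R[:,1], Rn.from_matrix(R).as_euler('xyz',degrees=True)
BR=(0.4794,0.0310,-99.15); RIG=(0.5891,-0.2560,-96.30); CAD=(0.4297,0.3525,-82.4)
HOME=pose(*RIG,(0,-85,110))[0]; SHELF=pose(*RIG,(-71,0,148))[0]
E
python3 - <<'E'
from h import *
from workcell import env
def j(name,g,yaw,lean,fl):
    p,o=tool(g,yaw,lean,fl); q=env.inverse_kinematics(p,o); print(name,fl,lean,p.round(3),None if q is None else np.round(q,1))
print(HOME,SHELF)
for fl in (1,-1):
  for l in (30,35):
    j('grasp',pose(*BR,(-30,0,26))[0],BR[2],l,fl)
    j('pre',pose(*BR,(-30,0,126))[0],BR[2],l,fl)
    j('ins0',pose(*RIG,(-130,-85,110+24+26))[0],RIG[2],l,fl)
    j('ins',pose(*RIG,(-30,-85,110+26))[0],RIG[2],l,fl)
    j('cad',pose(*CAD,(0,0,85))[0],CAD[2],l,fl)
    j('cadput',pose(*RIG,(-71,0,148+85))[0],RIG[2],l,fl)
    j('cadout',pose(*RIG,(-271,0,148+105))[0],RIG[2],l,fl)
E
```

```text
[ 0.50461332 -0.24667258  0.11      ] [ 0.59689114 -0.18542877  0.148     ]
grasp 1 30 [0.483 0.051 0.01 ] [ 36.8  32.2 -36.   28.  -47.9 110.4]
pre 1 30 [0.483 0.051 0.11 ] [ 37.4  23.6 -30.2  23.2 -61.  117.7]
ins0 1 30 [ 0.518 -0.127  0.144] [ 17.   20.  -32.9  34.  -55.2 132.4]
ins 1 30 [ 0.507 -0.226  0.12 ] [  4.8  21.  -37.4  42.5 -46.6 135. ]
cad 1 30 [0.431 0.343 0.069] [ 64.   34.3 -16.   17.6 -66.5 112.7]
cadput 1 30 [ 0.596 -0.195  0.217] [  8.7  22.7 -16.5  32.7 -63.4 146.8]
cadout 1 30 [0.618 0.004 0.237] [ 26.6  25.6  -6.8  25.6 -76.4 136.8]
grasp 1 35 [0.482 0.05  0.01 ] [ 38.1  34.1 -35.3  29.7 -51.8 107.7]
pre 1 35 [0.482 0.05  0.11 ] [ 38.7  25.5 -30.1  25.3 -64.2 115. ]
ins0 1 35 [ 0.518 -0.128  0.144] [ 18.4  21.2 -34.4  38.2 -57.3 127.6]
ins 1 35 [ 0.507 -0.228  0.12 ] [  5.8  21.9 -39.5  48.4 -48.6 128.6]
cad 1 35 [0.431 0.342 0.069] [ 64.9  36.3 -14.8  19.2 -70.5 111.1]
cadput 1 35 [ 0.596 -0.196  0.217] [  9.9  23.4 -18.8  37.6 -64.4 142.1]
cadout 1 35 [0.618 0.003 0.237] [ 27.8  26.9  -7.8  29.  -78.4 134.1]
grasp -1 30 [0.483 0.051 0.01 ] [ 36.8  32.2 -36. 
[... 237 characters left out ...]
 30 [0.431 0.343 0.069] [ 64.   34.3 -16.   17.6 -66.5 -67.3]
cadput -1 30 [ 0.596 -0.195  0.217] [  8.7  22.7 -16.5  32.7 -63.4 -33.2]
cadout -1 30 [0.618 0.004 0.237] [ 26.6  25.6  -6.8  25.6 -76.4 -43.2]
grasp -1 35 [0.482 0.05  0.01 ] [ 38.1  34.1 -35.3  29.7 -51.8 -72.3]
pre -1 35 [0.482 0.05  0.11 ] [ 38.7  25.5 -30.1  25.3 -64.2 -65. ]
ins0 -1 35 [ 0.518 -0.128  0.144] [ 18.4  21.2 -34.4  38.2 -57.3 -52.4]
ins -1 35 [ 0.507 -0.228  0.12 ] [  5.8  21.9 -39.5  48.4 -48.6 -51.4]
cad -1 35 [0.431 0.342 0.069] [ 64.9  36.3 -14.8  19.2 -70.5 -68.9]
cadput -1 35 [ 0.596 -0.196  0.217] [  9.9  23.4 -18.8  37.6 -64.4 -37.9]
cadout -1 35 [0.618 0.003 0.237] [ 27.8  26.9  -7.8  29.  -78.4 -45.9]
```

```bash
cat >> fit1.py <<'E'
def fitz(ob,v0):
    def r(v): return np.concatenate([(proj(n,pose(v[0],v[1],v[2],P,v[3]))[0]-p) for n,P,p in ob])
    return least_squares(r,list(v0)+[0.],x_scale=[.01,.01,1,.01]).x
print('caddy z',fitz(o2,CAD))
E
python3 fit1.py | tail -1
python3 - <<'E'
from h import *
from workcell import env
g=lambda z,x=-30:tool(pose(*BR,(x,0,z))[0],BR[2],35,-1)
env.gripper_to(1.0,60)
env.goto(*g(140)); s=env.read_state(); print(s['clock'],s['position']-g(140)[0],s['tool_rot']-g(140)[1])
hit=env.move_straight(g(26.5)[0],force_limit=8); s=env.read_state(); print(hit,s['clock'],s['position']-g(26.5)[0],s['force'])
for n in ("scene","top"):
    f=env.grab_frame(n); cv2.imwrite(f"pics/{n}1.png",f["image"])
a=cv2.imread('pics/scene1.png')[130:290,270:430];b=cv2.imread('pics/top1.png')[220:380,210:370]
cv2.imwrite('pics/g1.png',cv2.resize(np.hstack([a,b]),None,fx=2.5,fy=2.5,interpolation=cv2.INTER_CUBIC))
E
```

```text
caddy z [ 4.29669287e-01  3.52528350e-01 -8.23928246e+01 -1.55562784e-04]
3.6167 [0.00039962 0.000878   0.0002087 ] [-0.05244667 -0.04916672  0.04675402]
False 4.525 [0.00048672 0.00043512 0.00049786] [-0.5154355  -0.11038561  0.76229498]
```

View pics/g1.png

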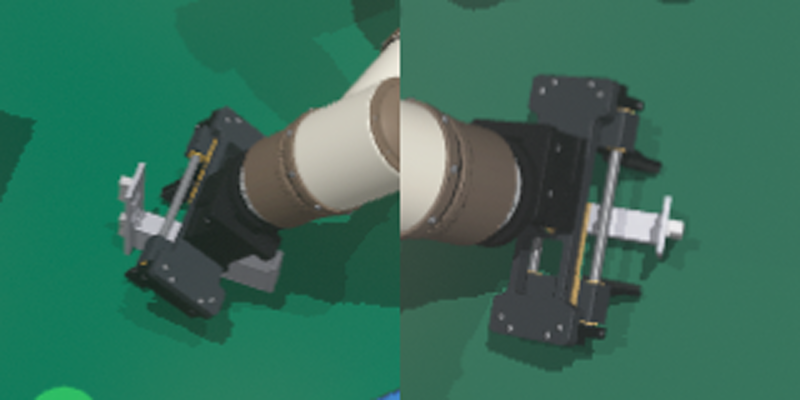

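```bash
python3 - <<'E'
from h import *
from workcell import env
g=lambda z,x=-30:tool(pose(*BR,(x,0,z))[0],BR[2],35,-1)
env.gripper_to(0.0,60); s=env.read_state(); print('open mm',s['opening']*87,s['force'])
env.move_straight(g(26.5+110)[0]); s=env.read_state(); print(s['clock'],s['position']-g(136.5)[0],s['force'],s['opening']*87)
for n in ("scene","top"):
    f=env.grab_frame(n); cv2.imwrite(f"pics/{n}2.png",f["image"])
    u=proj(n,pose(*BR,[(0,0,0),(0,-20,104),(0,20,104),(13,0,98),(-146,0,46),(-146,11,0)],.110)).round(1); print(n,u.tolist())
    c=u[1].astype(int); a=f["image"][c[1]-40:c[1]+60,c[0]-45:c[0]+75]
    cv2.imwrite(f'pics/g2{n}.png',cv2.resize(a,None,fx=6,fy=6,interpolation=cv2.INTER_CUBIC)); print(c-[45,40])
E
```

```text
open mm 21.771499757763284 [ 0.84557547  0.21247923 -0.16374566]
6.5833 [-0.00075273 -0.00039736 -0.00084957] [ 0.39094114 -0.2116721  -2.98472154] 21.595195361140597
scene [[322.7, 199.6], [326.6, 165.6], [319.9, 180.1], [317.5, 172.6], [386.5, 208.7], [382.8, 223.7]]
[281 125]
top [[315.9, 309.9], [314.4, 318.4], [318.5, 293.6], [324.4, 307.6], [231.3, 294.1], [235.8, 290.3]]
[269 278]
```

View pics/g2scene.png

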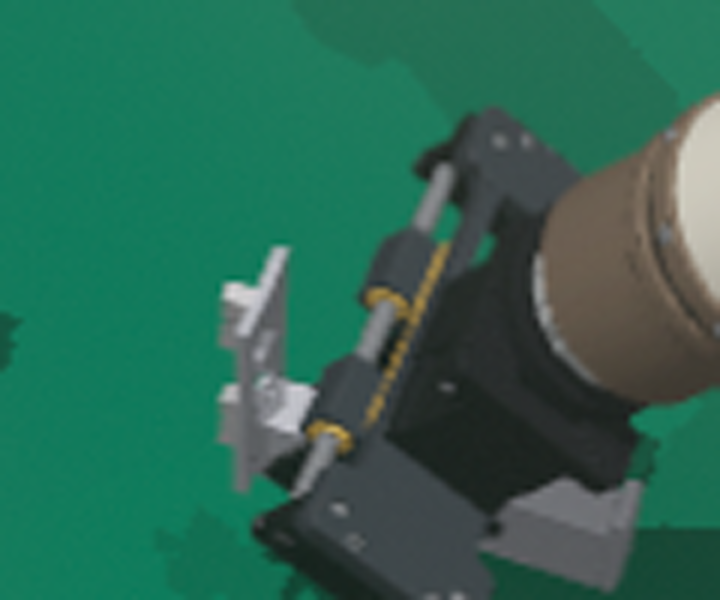

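View pics/g2top.png

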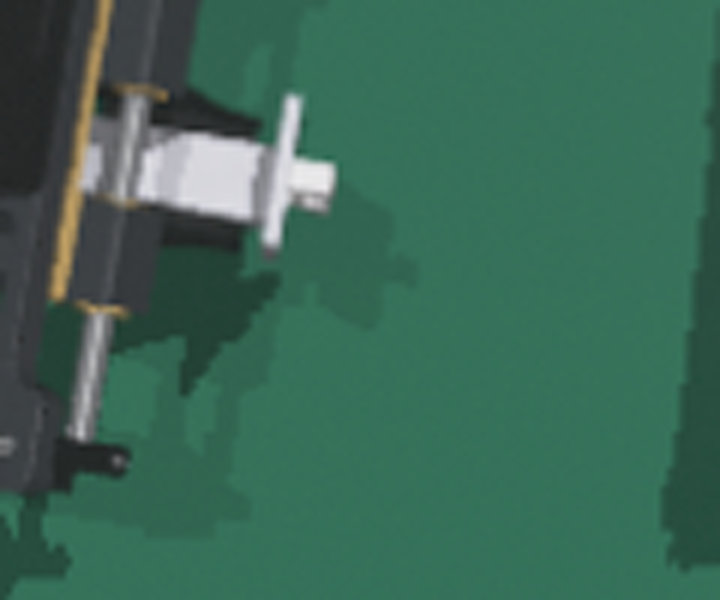

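```bash
cat > fit2.py <<'E'
from h import *
def P5(v,P):
    R=Rn.from_euler('ZY',[v[3],v[4]],degrees=True).as_matrix()
    return np.atleast_2d(P)/1000.@R.T+v[:3]
def fit5(ob,v0,prior=None):
    def r(v):
        e=np.concatenate([(proj(n,P5(v,P))[0]-p) for n,P,p in ob])
        return e
    s=least_squares(r,v0,x_scale=[.01,.01,.01,1,1],loss='soft_l1'); return s.x,r(s.x).reshape(-1,2)
E
python3 - <<'E'
from fit2 import *
S=lambda u:px((281,125),6,u);T=lambda u:px((269,278),6,u)
ob=[('scene',(-2,20,104),S((243,335))),('scene',(-2,-20,104),S((281,248))),('scene',(-2,20,0),S((243,490))),('scene',(-146,11,0),S((614,590))),('scene',(13,4,98),S((222,296))),('scene',(13,-4,98),S((228,284))),
('top',(-2,20,104),T((293,96))),('top',(-2,-20,104),T((271,250))),('top',(13,4,98),T((336,162))),('top',(13,-4,98),T((332,198)))]
v0=[BR[0],BR[1],.110,BR[2],0]
v,r=fit5(ob,v0);print(v.round(4));print(r.round(1).tolist())
E
```

```text
[ 4.78800e-01  3.12000e-02  1.09100e-01 -9.83133e+01 -3.30000e-03]
[[-0.1, -0.0], [0.1, -0.1], [-0.4, 0.6], [0.3, -0.0], [-0.7, 0.2], [-0.4, -0.7], [-0.5, 0.3], [-0.5, -0.6], [0.1, 0.8], [0.0, -0.2]]
```

```bash
cat > mv.py <<'E'
from h import *
from workcell import env
LEAN=35
def bt(x,y,z,rig=RIG):  # bracket origin offset from home (mm, rig axes) -> tool pose
    return tool(pose(*rig,(x-30,-85+y,110+z+26.5))[0],rig[2],LEAN,-1)
def go(p,o,rate=.1,fl=None,corr=True):
    h=env.move_straight(p,o,rate=rate,force_limit=fl); s=env.read_state()
    print('hit',h,'t',round(s['clock'],2),'err mm',((s['position']-p)*1000).round(2),'rot',(s['tool_rot']-o).round(2),'F',s['force'].round(1)); return h
E
python3 - <<'E'
from mv import *
p,o=bt(-100,0,24); env.goto(p,o); go(*bt(-30,0,24))
for n in ("scene","top"):
    f=env.grab_frame(n); cv2.imwrite(f"pics/{n}3.png",f["image"])
    u=proj(n,pose(*RIG,[(0,-85,214)])).round(0)[0].astype(int)
    o=(u-[60,45]); print(n,o.tolist()); a=f["image"][o[1]:o[1]+90,o[0]:o[0]+120]
    cv2.imwrite(f'pics/g3{n}.png',cv2.resize(a,None,fx=6.5,fy=6.5,interpolation=cv2.INTER_CUBIC))
E
```

```text
hit False t 8.29 err mm [0.34 0.34 0.06] rot [-0.03 -0.01  0.02] F [ 0.1 -0.3 -3. ]
scene [134, 116]
top [428, 245]
```

View pics/g3scene.png

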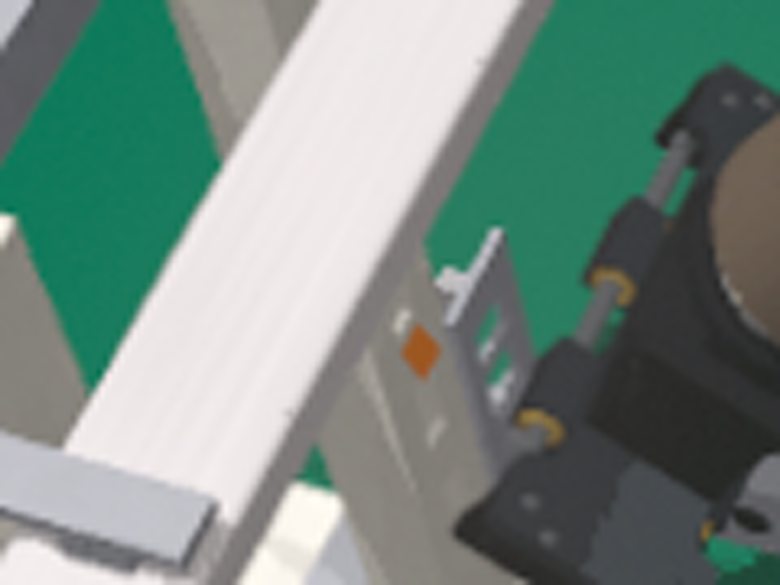

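View pics/g3top.png

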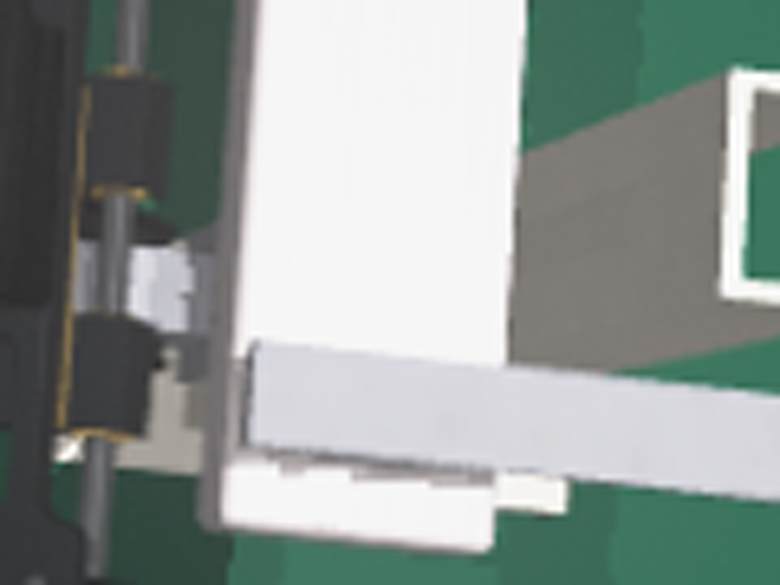

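View pics/scene3.png

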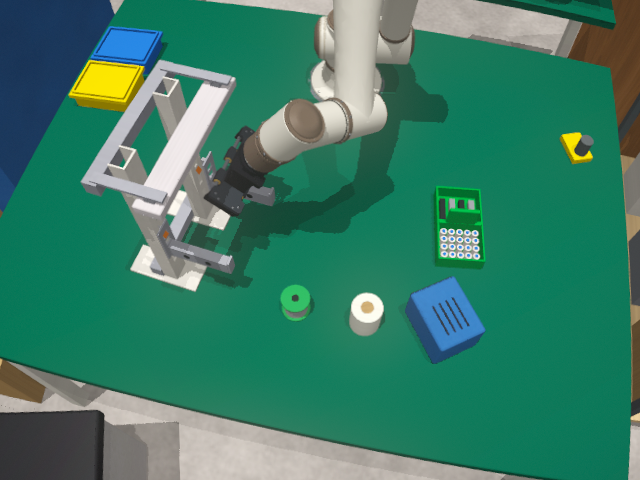

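```bash
python3 - <<'E'
from h import *
im=cv2.imread('pics/scene3.png'); off=(134,116);k=6.5
a=cv2.resize(im[116:206,134:254],None,fx=k,fy=k,interpolation=cv2.INTER_CUBIC)
def poly(P,col):
    u=((proj('scene',P)-off+.5)*k-.5).round().astype(int); cv2.polylines(a,[u],True,col,1,cv2.LINE_AA)
for z in (70,134,198,262): poly(pose(*RIG,[(0,-91.5,z),(0,-78.5,z),(0,-78.5,z+38),(0,-91.5,z+38)]),(255,0,0))
poly(pose(*RIG,[(0,-107,0),(0,-63,0),(0,-63,440),(0,-107,440)]),(0,0,255))
b=lambda P:pose(*RIG,np.array(P)+[-30,-85,134])
poly(b([(0,-20,0),(0,20,0),(0,20,104),(0,-20,104)]),(0,255,255))
poly(b([(-4,-10,66),(-4,10,66),(-4,10,84),(-4,-10,84)]),(0,255,255))
poly(b([(0,-4,98),(0,4,98),(13,4,98),(13,-4,98)]),(255,0,255))
cv2.imwrite('pics/ov3.png',a)
E
```

```text
(no output)
```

View pics/ov3.png

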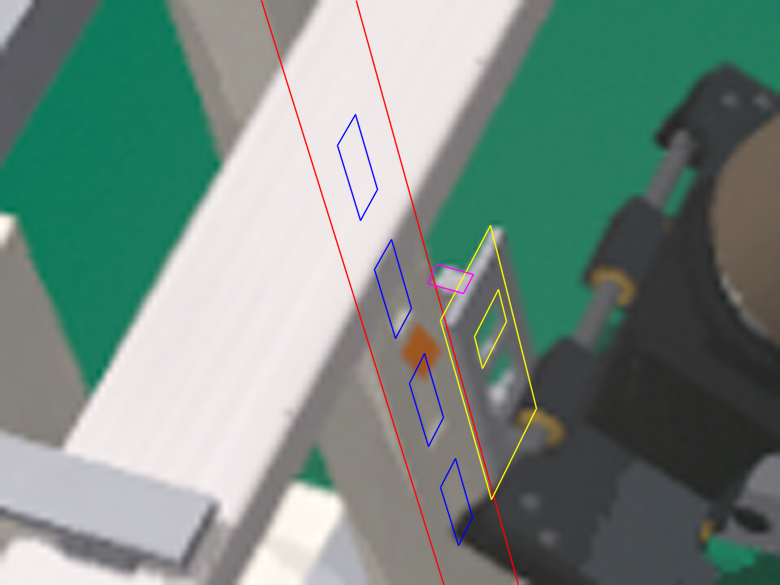

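```bash
python3 - <<'E'
from mv import *
h=go(*bt(-16,0,24),rate=.08)
h=go(*bt(1.5,0,24),rate=.03,fl=7)
s=env.read_state(); print((s['position']-bt(0,0,24)[0])@np.c_[np.array(pose(*RIG,(1000,0,0))[0]-pose(*RIG,(0,0,0))[0]),pose(*RIG,(0,1000,0))[0]-pose(*RIG,(0,0,0))[0],[0,0,1]]*1000)
for n in ("scene",):
    f=env.grab_frame(n); cv2.imwrite(f"pics/{n}4.png",f["image"])
    a=f["image"][116:206,134:254]
    cv2.imwrite(f'pics/g4{n}.png',cv2.resize(a,None,fx=6.5,fy=6.5,interpolation=cv2.INTER_CUBIC))
E
```

```text
hit False t 8.72 err mm [-0.21 -0.27 -0.07] rot [ 0.01  0.   -0.02] F [ 0.6 -0.6 -2.5]
hit True t 9.24 err mm [ 0.01  2.38 -0.96] rot [ 0.   -0.13  0.02] F [ 1.6  1.  -2. ]
[-0.86941007 -0.25062738 -0.9621893 ]
```

View pics/g4scene.png

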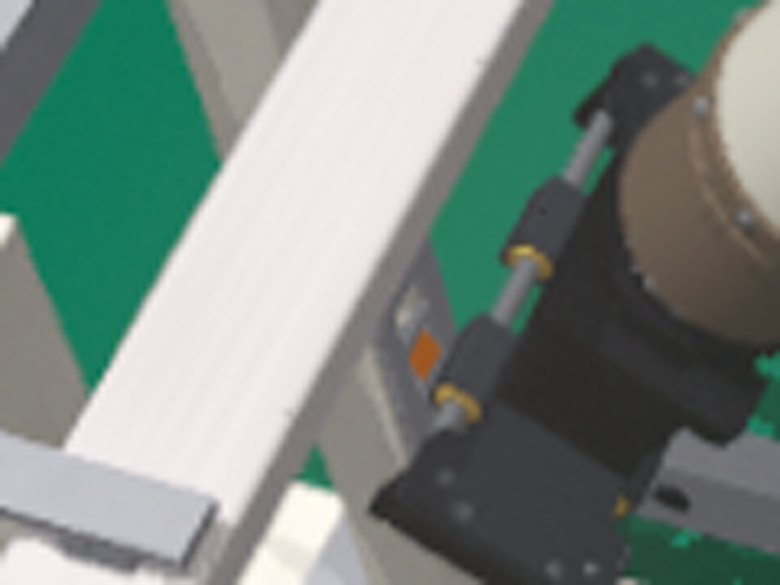

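```bash
cat >> mv.py <<'E'
AX=np.c_[pose(*RIG,(1000,0,0))[0]-pose(*RIG,(0,0,0))[0],pose(*RIG,(0,1000,0))[0]-pose(*RIG,(0,0,0))[0],[0,0,1]]
def rel(): 
    s=env.read_state(); print('rel home',((s['position']-bt(0,0,0)[0])@AX*1000).round(2),'F rig',(s['force']@AX).round(1))
E
python3 - <<'E'
from mv import *
go(*bt(-.6,0,12),rate=.03,fl=20); rel()
go(*bt(-.6,0,-1.5),rate=.02,fl=40); rel()
for n in ("scene",):
    f=env.grab_frame(n); cv2.imwrite(f"pics/{n}5.png",f["image"])
    a=f["image"][116:206,134:254]
    cv2.imwrite(f'pics/g5{n}.png',cv2.resize(a,None,fx=6.5,fy=6.5,interpolation=cv2.INTER_CUBIC))
E
```

```text
hit False t 9.79 err mm [ 1.36  0.69 -0.01] rot [-0.11 -0.06  0.07] F [ 2.8  5.2 -1.6]
rel home [-1.44  1.27 11.99] F rig [-5.5  2.2 -1.6]
hit False t 10.62 err mm [0.06 0.22 1.29] rot [-0.09  0.08 -0.05] F [-2.6 11.   7.7]
rel home [-0.82  0.04 -0.21] F rig [-10.6  -3.8   7.7]
```

View pics/g5scene.png

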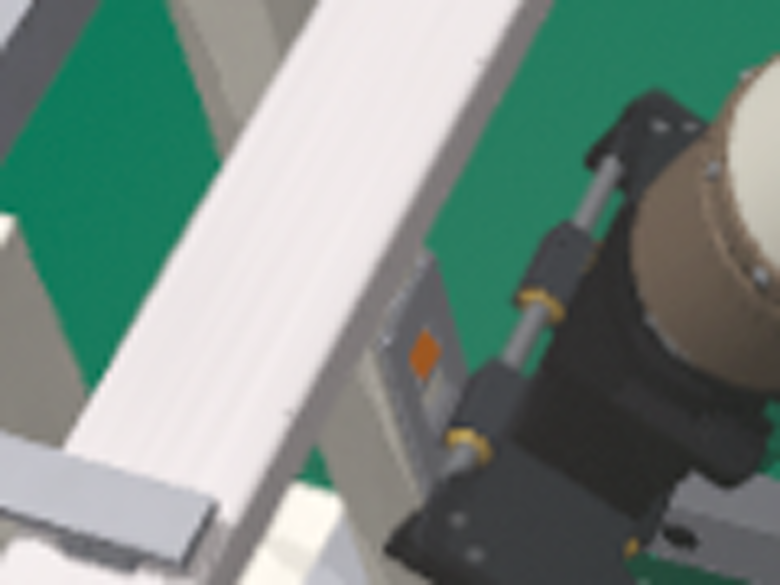

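```bash
python3 - <<'E'
from mv import *
go(*bt(-.8,0,-4),rate=.02,fl=30); rel()
env.dwell(.3); rel()
go(*bt(-.8,0,-.6),rate=.02); rel()
env.gripper_to(0.75); env.dwell(.3)
rel()
R=tool_R(RIG[2],LEAN,-1)
s=env.read_state(); o=bt(0,0,0)[1]
go(s['position']-R[:,1]*.13,o,rate=.15)
for n in ("scene","top"):
    f=env.grab_frame(n); cv2.imwrite(f"pics/{n}6.png",f["image"])
a=cv2.imread('pics/scene6.png')[116:206,134:254]
cv2.imwrite('pics/g6.png',cv2.resize(a,None,fx=6.5,fy=6.5,interpolation=cv2.INTER_CUBIC))
E
```

```text
hit False t 10.94 err mm [0.2  0.   3.55] rot [-0.18  0.26 -0.11] F [-7.4 15.7 17.9]
rel home [-0.82  0.2  -0.45] F rig [-14.8  -9.1  17.9]
rel home [-0.83  0.17 -0.45] F rig [-16.1  -8.7  17.1]
hit False t 11.56 err mm [-0.26  0.04  0.47] rot [-0.02  0.04 -0.04] F [-2.9  8.7  5.8]
rel home [-0.81 -0.27 -0.13] F rig [-8.3 -3.8  5.8]
rel home [-0.81  0.01 -0.58] F rig [ 0.1 -0.3  0.4]
hit False t 13.86 err mm [-0.75 -0.32 -0.78] rot [0.12 0.02 0.04] F [ 0.4 -0.4  1. ]
```

View pics/g6.png

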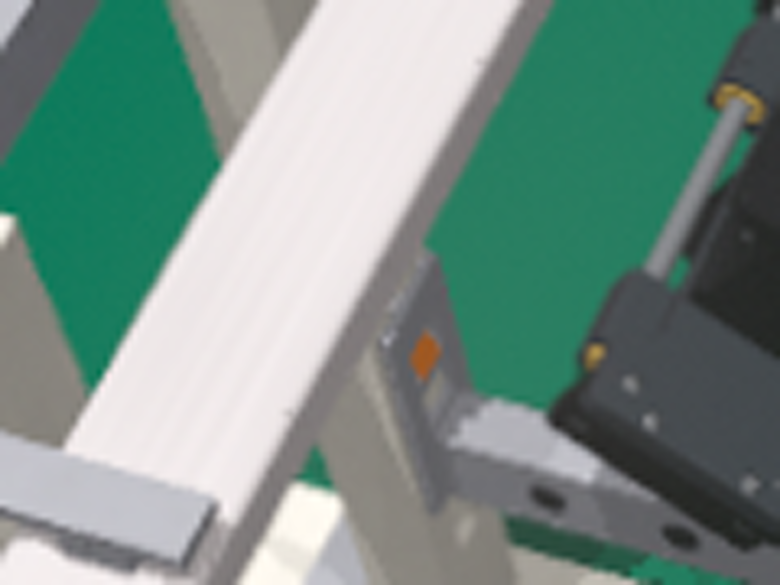

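View pics/top6.png

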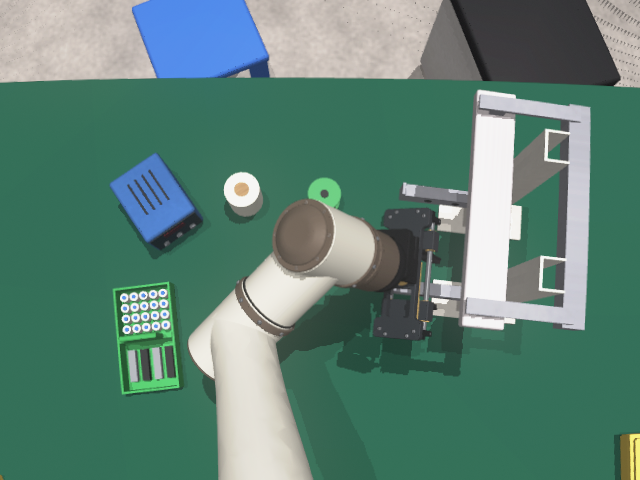

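```bash
python3 - <<'E'
from mv import *
s=env.read_state(); go(s['position']+np.array([-.02,.12,.06]),s['tool_rot'],rate=.25)
g=lambda z:tool(pose(*CAD,(0,0,z))[0],CAD[2],LEAN,-1)
env.gripper_to(1.0)
env.goto(*g(185)); s=env.read_state(); print(s['clock'],s['position']-g(185)[0])
for n in ("scene","top"):
    f=env.grab_frame(n); cv2.imwrite(f"pics/{n}7.png",f["image"])
a=cv2.imread('pics/scene7.png')[140:300,130:290]
b=cv2.imread('pics/top7.png')[150:310,390:550]
cv2.imwrite('pics/g7.png',cv2.resize(np.hstack([a,b]),None,fx=2.5,fy=2.5,interpolation=cv2.INTER_CUBIC))
a=cv2.imread('pics/scene7.png')[140:250,180:270];cv2.imwrite('pics/g7b.png',cv2.resize(a,None,fx=5,fy=5,interpolation=cv2.INTER_CUBIC))
E
```

```text
hit False t 14.65 err mm [-0.6  -0.6  -0.88] rot [0.13 0.04 0.05] F [-0.7 -1.4 -0.2]
16.825 [ 0.00048381 -0.00086093  0.00051377]
```

View pics/g7.png

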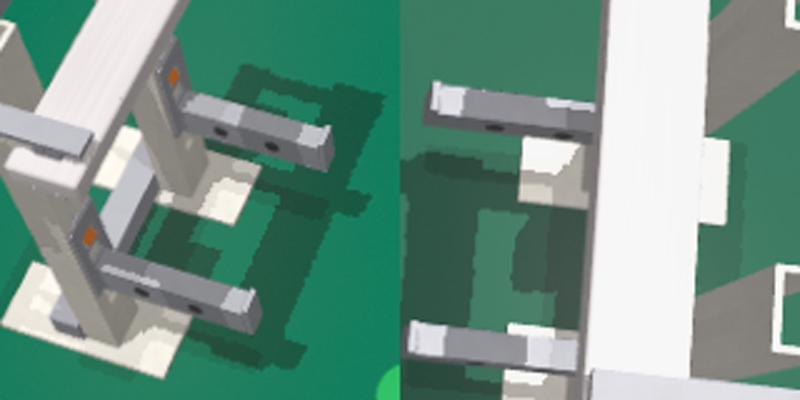

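View pics/g7b.png

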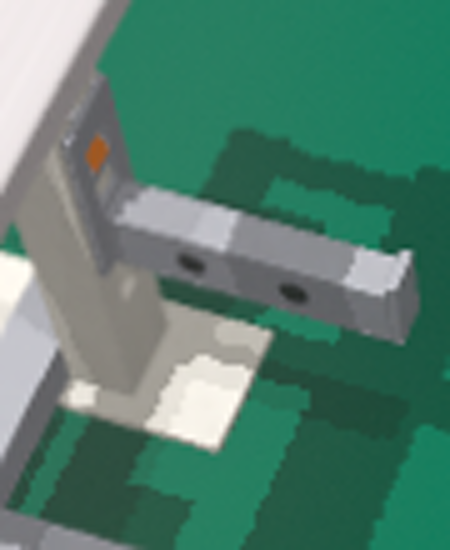

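View pics/scene7.png

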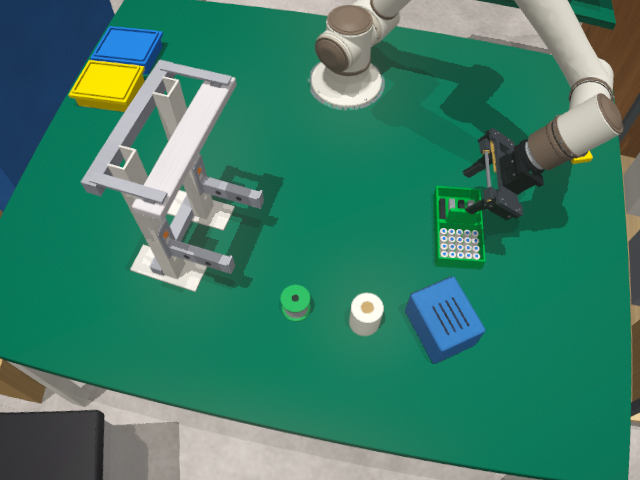

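```bash
python3 - <<'E'
from mv import *
print(proj('scene',pose(*RIG,(-146,-96,156))),px((180,140),5,(411,251)), 'bottom',proj('scene',pose(*RIG,(-146,-74,110))),px((180,140),5,(402,344)))
g=lambda z:tool(pose(*CAD,(0,0,z))[0],CAD[2],LEAN,-1)
go(*g(85),rate=.15,fl=8)
f=env.grab_frame('scene');cv2.imwrite('pics/scene8.png',f['image']);f=env.grab_frame('top');cv2.imwrite('pics/top8.png',f['image'])
a=cv2.imread('pics/scene8.png')[130:290,400:560]
b=cv2.imread('pics/top8.png')[250:410,70:230]
cv2.imwrite('pics/g8.png',cv2.resize(np.hstack([a,b]),None,fx=2.5,fy=2.5,interpolation=cv2.INTER_CUBIC))
E
```

```text
[[261.39159064 189.14994906]] [261.8 189.8] bottom [[259.54746784 208.36664655]] [260.  208.4]
hit False t 17.74 err mm [0.47 0.44 0.72] rot [-0.08 -0.06 -0.04] F [ 0.3 -0.1  0.4]
```

View pics/g8.png

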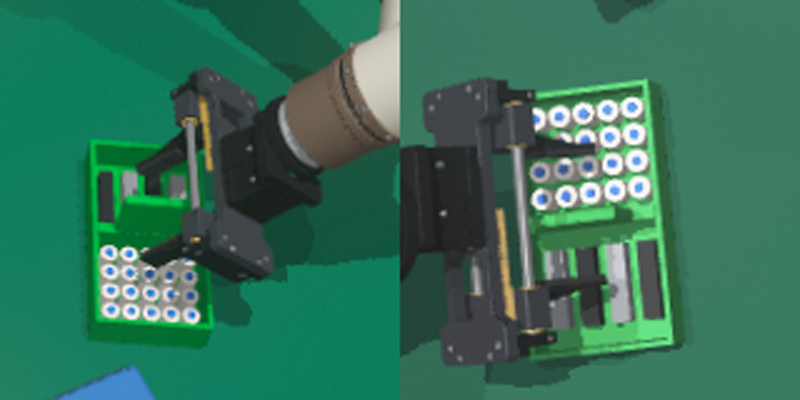

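```bash
python3 - <<'E'
from mv import *
g=lambda z:tool(pose(*CAD,(0,0,z))[0],CAD[2],LEAN,-1)
env.gripper_to(0.0,60); s=env.read_state(); print('open',s['opening']*87,s['force'])
go(*g(105),rate=.08); s=env.read_state(); print(s['opening']*87)
go(*g(285),rate=.2)
ct=lambda x,z:tool(pose(*RIG,(x,0,148+z+85))[0],RIG[2],LEAN,-1)
go(*ct(-300,50),rate=.2); 
go(*ct(-230,22),rate=.15)
for n in ("scene","top"):
    f=env.grab_frame(n); cv2.imwrite(f"pics/{n}9.png",f["image"])
s=env.read_state(); print(s['opening']*87)
E
```

```text
open 9.462548919341117 [-0.99702245 -0.14675555  0.17493525]
hit False t 19.47 err mm [0.1  0.44 0.49] rot [-0.06 -0.11 -0.04] F [-0.2  0.  -3.4]
9.367116189775743
hit False t 20.52 err mm [-0.54 -0.54 -1.42] rot [0.16 0.1  0.07] F [-0.6  0.2 -4. ]
hit False t 22.48 err mm [-0.17  0.77  0.1 ] rot [-0.01 -0.01  0.07] F [ 0.3  0.7 -3.1]
hit False t 23.13 err mm [0.55 0.4  0.56] rot [-0.1  -0.02 -0.02] F [-0.1 -0.4 -3.8]
9.645874377188346
```

View pics/scene9.png

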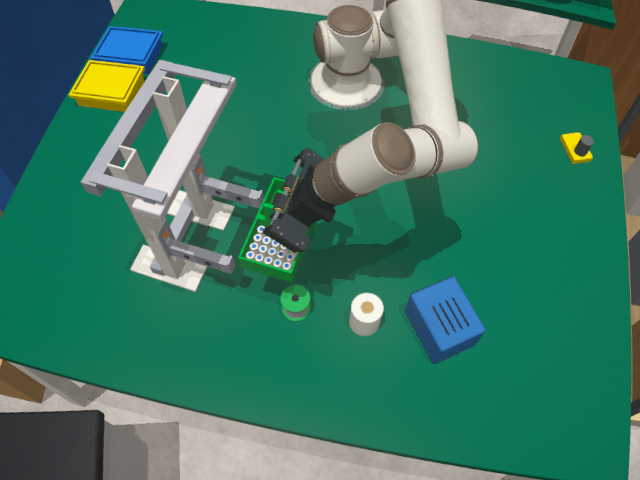

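View pics/top9.png

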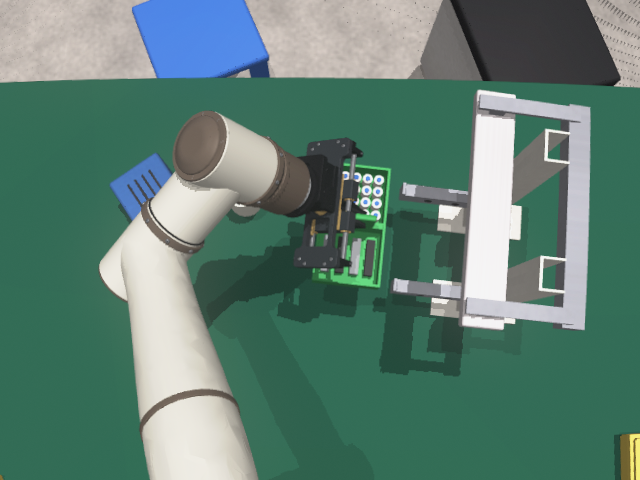

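```bash
python3 - <<'E'
from h import *
out=[]
for n,off in (('scene',(225,165)),('top',(295,150))):
    im=cv2.imread(f'pics/{n}9.png'); k=4
    a=cv2.resize(im[off[1]:off[1]+145,off[0]:off[0]+100],None,fx=k,fy=k,interpolation=cv2.INTER_CUBIC)
    for z in (42,0):
        P=pose(*RIG,[(-230+sx*55,sy*100,170+z) for sx,sy in ((1,1),(1,-1),(-1,-1),(-1,1))])
        u=((proj(n,P)-off+.5)*k-.5).round().astype(int); cv2.polylines(a,[u],True,(0,0,255),1,cv2.LINE_AA)
    out.append(a)
cv2.imwrite('pics/ov9.png',np.hstack(out))
E
```

```text
(no output)
```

View pics/ov9.png

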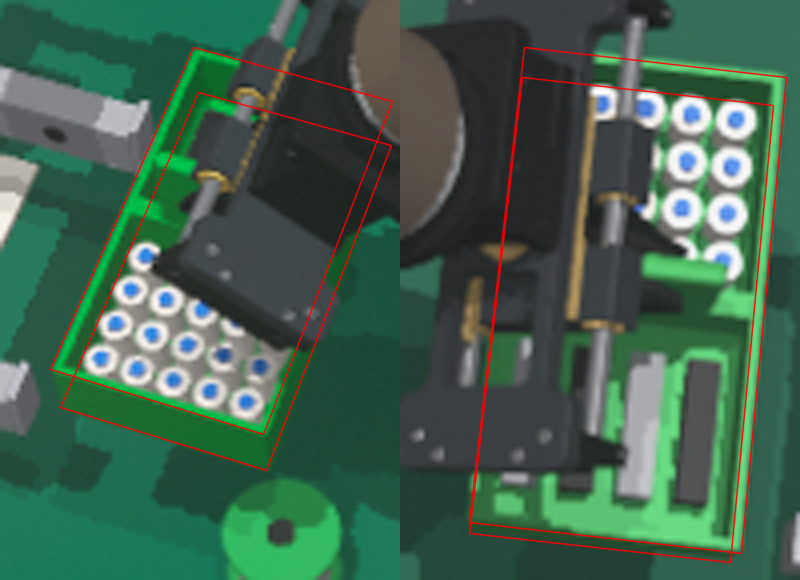

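```bash
python3 - <<'E'
from mv import *
ct=lambda x,z:tool(pose(*RIG,(x,0,148+z+85))[0],RIG[2],LEAN,-1)
if not go(*ct(-72,20),rate=.1,fl=4):
    h=go(*ct(-72,3),rate=.05,fl=4)
    if not h: h=go(*ct(-72,-3),rate=.012,fl=3)
    s=env.read_state(); print('z above',((s['position']-ct(-72,0)[0])@AX*1000).round(2))
f=env.grab_frame('scene');cv2.imwrite('pics/scene10.png',f['image']);cv2.imwrite('pics/top10.png',env.grab_frame('top')['image'])
E
```

```text
hit False t 24.97 err mm [ 0.27  0.49 -0.01] rot [-0.01 -0.    0.04] F [ 0.2 -0.2 -3.2]
hit False t 25.46 err mm [-0.09 -0.05 -0.39] rot [0.06 0.02 0.04] F [-0.6  0.  -3. ]
hit True t 25.83 err mm [0.18 0.02 2.87] rot [-0.03  0.04 -0.  ] F [-0.8  1.2  4.1]
z above [-0.04  0.18 -0.13]
```

View pics/scene10.png

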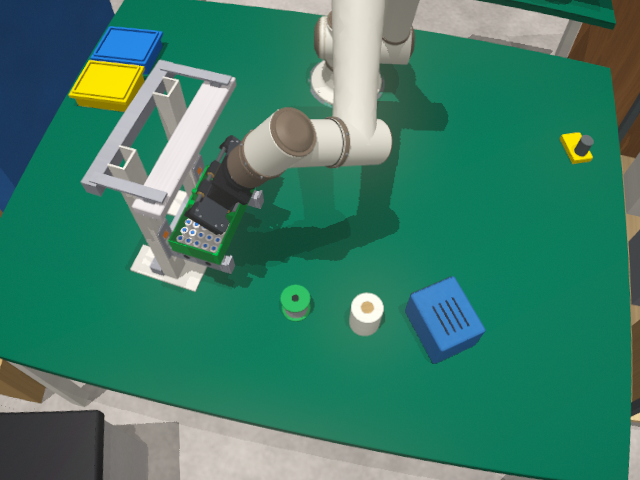

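View pics/top10.png

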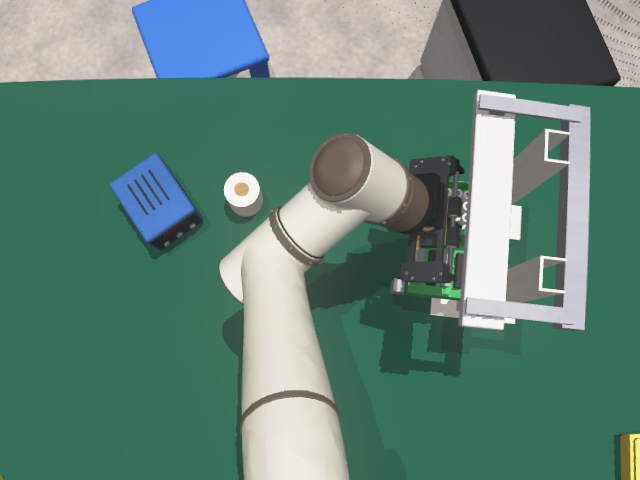

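```bash
python3 - <<'E'
from mv import *
env.gripper_to(0.5); env.dwell(.2)
s=env.read_state(); print(s['force']); R=tool_R(RIG[2],LEAN,-1)
go(s['position']-R[:,1]*.15,s['tool_rot'],rate=.12)
s=env.read_state(); go(s['position']+np.array([-.05,.2,.0]),s['tool_rot'],rate=.25)
p,o=tool(pose(*CAD,(0,0,220))[0],CAD[2],LEAN,-1); env.goto(p,o)
for n in ("scene","top"):
    f=env.grab_frame(n); cv2.imwrite(f"pics/{n}11.png",f["image"])
out=[]
for n,off in (('scene',(135,130)),('top',(390,150))):
    k=3; im=cv2.imread(f'pics/{n}11.png'); a=cv2.resize(im[off[1]:off[1]+170,off[0]:off[0]+133],None,fx=k,fy=k,interpolation=cv2.INTER_CUBIC)
    P=pose(*RIG,[(-71+sx*55,sy*100,190) for sx,sy in ((1,1),(1,-1),(-1,-1),(-1,1))])
    u=((proj(n,P)-off+.5)*k-.5).round().astype(int); cv2.polylines(a,[u],True,(0,0,255),1,cv2.LINE_AA); out.append(a)
cv2.imwrite('pics/ov11.png',np.hstack(out)); print(env.read_state()['clock'])
E
```

```text
[0.66550322 0.31555275 0.06839667]
hit False t 28.39 err mm [-0.38 -0.3  -0.71] rot [0.1  0.02 0.03] F [-0.5 -1.  -0. ]
hit False t 29.37 err mm [-0.08 -0.84 -0.1 ] rot [ 0.03  0.02 -0.04] F [ 0.  -0.4  0.1]
30.65
```

View pics/ov11.png

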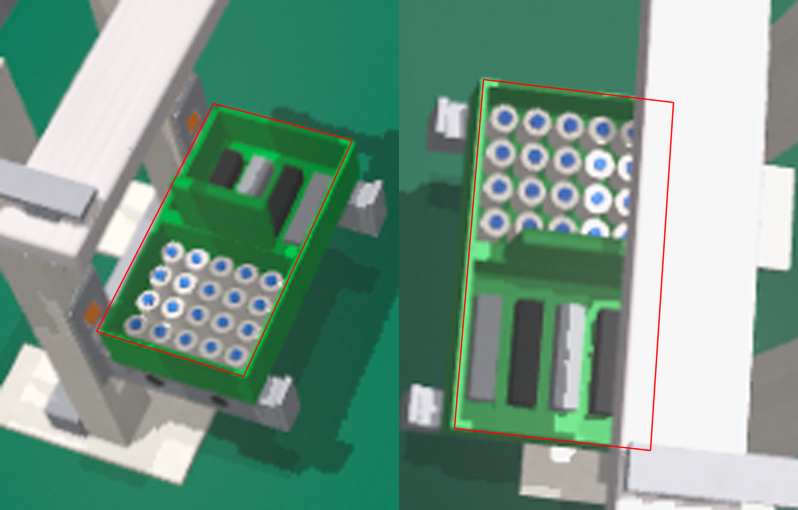

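View pics/scene11.png

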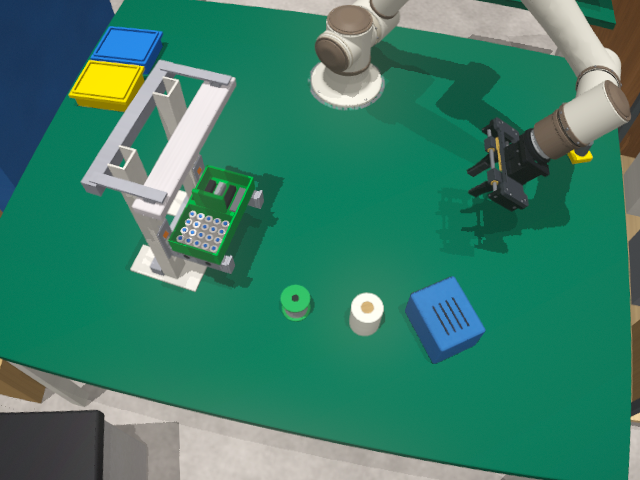

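The caddy rim lies on the predicted outline in both views. Both orange tongues show in their upper windows, and the bystanders are where they were. I'm handing the job in.

```bash
python3 - <<'E'
from workcell import env
env.close_job(); print(env.read_state()['clock'])
E
```

```text
the job is handed in; nothing more can be done
the job is handed in; nothing more can be done
```

The bracket is hung and locked, the caddy is standing across both brackets, and I handed the job in at about 31 s of the 61 s allowed. The hand-in gives no verdict, so the results below are from my own checks.

**What I did**
- **Locating:** I found the bracket, uprights and caddy from both cameras; the two views agreed to about 1 mm.
- **Bracket:** I gripped the arm 30 mm in front of the heel with the tool leaning 35°. The tabs went in about 24 mm above home, and I pushed the bracket down with about 18 N.
- **Caddy:** I lifted it by its divider, carried it level, brought it in from the front under the lamp, and lowered it at 12 mm/s until it touched. Then I let go and backed the arm well clear.

**What the last checks showed**
- **Bracket:** By the robot's own position reading it stopped 0.8 mm short of home horizontally and 0.5 mm low. The nose corners were within 1 pixel of where they should be, and the orange tongue showed in the upper window.
- **Caddy:** It touched down 0.1 mm from the expected height. Its rim matched the predicted outline in both pictures, as far as it could be seen past the lamp in the top view.
- **Surroundings:** The spool, roll and soldering station look unmoved, and I felt no contact near the lamp.

The slots showed as bright patches lower than I expected in the first pictures, so I left them out of the location fit. No check failed.

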